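# Seat a mounted cast on a locating pin

### The arm

A 6-joint arm with a two-finger parallel gripper is mounted at the origin on a cart in front of the work surface, level with it; the furniture and walls round the work are solid. World frame = base frame: x ahead of the robot, y to its left, z up, the work surface at z = 0. Lengths are in m, angles in rad, forces in N, time in s.
With the tool pointing down it reaches from about 0.4 to 0.825 m from the base axis. Payload 7 kg.
Tool frame: the origin (TCP) lies on the centre line of the jaws, within the pads' length; the fingertips stand arm.tip_reach ahead of it and the grasp point (between the pads) lies 5 mm behind it (arm.tip_reach is the distance from the TCP to the fingertips, in m); z points along the fingers, y is the line along which they close (so a half turn about z gives the same grasp; the last joint's range is limited). The gripper opens to 88 mm and grips with 3 to 60 N. Pads are 19 mm wide; open, the fingers measure 130 mm over their backs; the gripper's body (78 mm by 193 mm) begins 47 mm behind the grasp point.
Start: joints at [1.425, 0.359, 0.012, 0, -1.224, -0.288], TCP at [0.284, 0.612, 0.241] pointing down, gripper open.
Joint ranges: [-3.07, 3.07], [-1.43, 2.12], [-1.02, 1.25], [-3.03, 1.67], [-3.05, -0], [-3.03, 3.03]. Speed limits (rad/s): [2.39, 2.39, 3.01, 3.14, 3.14, 3.14].

### API

Orientations are given as [roll, pitch, yaw] about the fixed x, y, z axes, in that order (R = Rz(yaw) Ry(pitch) Rx(roll)).
In Python, from station import status, optics, order, arm gives the robot as it stands. The module is installed in compiled form; this text tells all that it offers.
- The arm moves only by the shell command python3 -m jog 'ROWS' [FORCE]. ROWS is JSON, a list of rows, each a list of 3 entries, a list of its own where there are three numbers: the gripper command: -1 is shut, 1 is fully open, values between are in proportion, then the shift along the tool's x, y, z in mm, then the turn about the tool's z in rad. A call has 1 to 20 rows; each row is the pose to reach, as a shift and turn from the pose commanded when the call began, along the tool's axes at that moment; what a row does not reach only later rows make up. A row lasts 1/8 s, in which the tool goes at most 62.5 mm and 10.7 degrees, less where a joint would pass 70% of its speed; a pose out of reach is approached as far as the arm can. A call with a gripper value outside its range is refused whole. The fingers move at their own pace and stop on an object; FORCE is the grip in N (left out, the last holds). Time passes only in rows, so rows that repeat a pose let the fingers close. It gives the time, the measured TCP pose, the force, the opening and the grip force at its end, in the units of the state.
- status.get_state(): the state, without advancing time (a new reading comes with each control period).
- optics.grab_frame(name): name is "side" or "top" or "wrist"; returns a dict with "color" (384x512x3 uint8, red, green, blue), "mtx" (3x3 intrinsics, pixels), "cam_to_world" (4x4, takes a point from camera to world coordinates). Camera axes: x right, y down, z forward; pixel columns grow to the right and rows downward; lengths in m; the calibration is good to about 2 mm. A picture is of the moment at which its call begins. There is no depth.
- order.job_done(): hands the job in; it is judged then, once.
The state is a dict: "t": time; "q": joint angles; "qd": joint speeds; "joint_efforts": joint torques, N m; "eef_pos": TCP position; "ee_rot": TCP orientation; "force": force on the tool from outside, world axes, zero at the start; "moment": the same for the moment, N m; "width": finger opening in m; "gripper_force": force on a finger pad.
Only numpy, scipy, OpenCV 4.12 (cv2) and the standard library are available. Lean on these libraries where they do the work, as an engineer would, in place of code of your own. Each camera call takes 0.05 s, during which the arm holds its last target. There are 200 camera calls.

### The job

Pick up the mounted dental cast and put it on the aluminium seating stand: set it down lightly on the stand's pin, nudge it about until the hole in its underside drops over the pin, and leave it fully home, flat on the deck and square with the stand. Be gentle, do not press hard on the stand and do not drop the cast, and leave the jar, the bur block and the impression tray where they are.

Things in the scene. Friction and masses are not known exactly. Their poses are not given: they have to be found in the camera images.
- mounted_cast: Dental cast on a mounting plate, one rigid loose piece, 0.25 to 0.45 kg, 60 mm tall: black plate 76 x 76 x 10 mm, white plaster mound on it, orange-yellow cast on top (70 mm along x, 57 along y). A round hole, 13 mm wide, 10 mm deep, 1 mm chamfer, is in the centre of the underside. Origin: centre of the hole's mouth, at the underside; z up, x and y along the plate's edges.
- mound (a point): Middle of the mounted cast's white plaster mound, 22 mm above the underside, on the hole's axis; axes as the mounted cast's. The mound is 66 mm along x, 60 mm along y, 24 mm high (10 to 34 mm above the underside), with flat upright sides: grip it from above across y, fingers between plate and cast top.
- stand: Seating stand, fixed to the worktop: dark foot 98 x 98 mm, 8 mm thick, and on it a square aluminium block 82 x 82 mm whose flat top, the deck, is 30 mm above the worktop. Origin: centre of the underside; x and y along its edges, z up. The force between cast and stand (its pin included) must never exceed 30 N, even for a moment: land and slide slowly, a few mm/s to 2 cm/s.
- deck (a point): Centre of the deck. A rigid upright steel pin, 10 mm thick, 6 mm high, 1.5 mm chamfer at its top, stands on a locked round button in the deck: its axis is 8 mm from this point, in a direction that differs each time and is not measured. Until the hole finds the pin the cast rides on it, underside 6 mm above the deck; home, it is flat on the deck with its origin 6 to 10 mm from this point.
- trimmer_corner (a point): Obstacle: nearest left corner of the big cream-coloured plaster trimmer's table, fixed. From here the machine extends to the right (about 0.35 m in -y) and away from the robot to the back wall, rising to about 0.4 m. It never moves. Coming from the right, pass in front of it, closer to the robot; keep the gripper and wrist clear of it while working at the stand.
- vibrator_knob (a point): Obstacle: tip of the speed knob on the front of the fixed cream-coloured vibrator, a box 0.10 m tall that starts 15 mm behind this point, 125 mm wide in y (30 mm to the left and 95 mm to the right of it), 150 mm deep. To the left, a wall pier rises to the ceiling some 0.2 m in +y of this point. Neither ever moves.
- wax_jar: Bystander: small jar with a red lid, 44 mm across, 50 mm tall, standing loose. Origin: centre of its underside.
- bur_stand: Bystander: wooden block with upright burs, 34 x 70 x 43 mm, standing loose. Origin: centre of its underside.
- impression_tray: Bystander: blue dental impression tray, 92 x 66 x 18 mm, lying loose. Origin: centre of its underside.

How it is judged:
By the outcome, as a careful person would: the job done as asked, in the order asked, and still so for the second after the job is handed in, with the robot touching nothing.
It also fails if it takes over 64 s, if anything falls off the work surface, if the arm or the gripper's body presses on something with over 40 N, if the wrist force passes 120 N, or if a joint passes its speed limit or range.

## Working session

There is one attempt and no reset: what is moved stays moved. The work goes in short steps, Python scripts to look and compute and a shell command to move; the robot and the scene stay as the last step left them, time stands still between calls to the robot, and variables do not carry over. Pictures are saved under pics/ and viewed, at most 10 in all, crops included, and the job is handed in when it is done.

```bash
mkdir -p pics; cat > h.py <<'E'
import numpy as np, cv2
from station import status, optics, order, arm
def grab(n,f):
    d=optics.grab_frame(n); cv2.imwrite('pics/'+f+'.png',d['color'][:,:,::-1]); np.savez('pics/'+f+'.npz',**d); return d
def load(f): return np.load('pics/'+f+'.npz')
def ray(d,u,v,z):
    T=d['cam_to_world']; r=T[:3,:3]@np.linalg.solve(d['mtx'],[u,v,1.]); c=T[:3,3]
    return c+r*(z-c[2])/r[2]
def proj(d,p):
    T=d['cam_to_world']; q=d['mtx']@(T[:3,:3].T@(np.array(p)-T[:3,3])); return q[:2]/q[2]
E
python3 - <<'E'
from h import *
s=status.get_state(); print(s['eef_pos'],s['ee_rot'],s['width'],s['t'],arm.tip_reach)
a=[grab(n,n+'0')for n in('side','top','wrist')]
for x in a: print(x['cam_to_world'].round(3).tolist(), x['mtx'][0,0])
cv2.imwrite('pics/all.png',cv2.resize(np.hstack([a[1]['color'],a[0]['color']])[:,:,::-1],(800,300)))
E
```

```text
[0.28356066 0.6120513  0.23962797] [ 3.13997093e+00 -1.32240068e-04 -4.33957481e-01] 0.08733265828209383 0.0 0.014
[[-0.993, -0.104, 0.058, 0.424], [-0.119, 0.87, -0.479, 0.454], [-0.0, -0.482, -0.876, 1.035], [0.0, 0.0, 0.0, 1.0]] 380.700079925632
[[0.018, -0.996, 0.091, 0.395], [-1.0, -0.02, -0.014, -0.017], [0.016, -0.09, -0.996, 1.004], [0.0, 0.0, 0.0, 1.0]] 355.7951832289371
[[-0.42, -0.872, -0.251, 0.351], [-0.907, 0.404, 0.115, 0.582], [0.001, 0.275, -0.961, 0.384], [0.0, 0.0, 0.0, 1.0]] 343.59386819454414
```

View pics/top0.png

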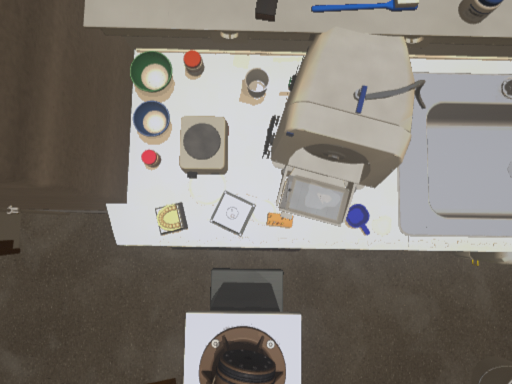

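View pics/side0.png

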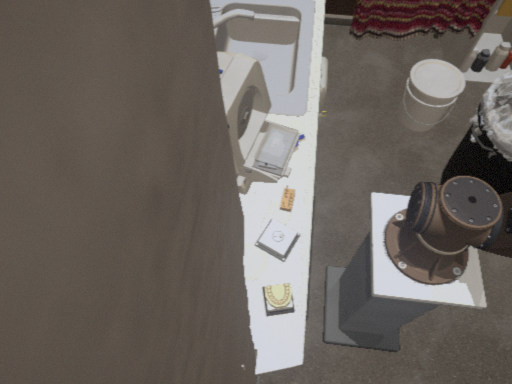

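The top view shows the cast at about (172,218), the stand at (233,213), the bur block at (280,220), the jar at (150,158), the vibrator at (205,145), its knob at (192,175), and the trimmer table corner at (278,207). The side view shows the cast at (279,298) and the stand at (278,238).

```bash
python3 - <<'E'
from h import *
d=load('top0'); e=load('side0')
print(proj(d,[0,0,0]),proj(d,[.284,.612,.24]),proj(d,[0.284,.612,0]))
for n,u,v,z in [('cast',172,218,.06),('stand',233,213,.03),('bur',280,220,.04),('jar',150,158,.05),('knob',192,175,.05),('trimcorner',278,207,.1),('vibFL',180,171,.1),('vibFR',227,173,.1)]: print(n,ray(d,u,v,z).round(3))
for n,u,v,z in [('cast',279,295,.06),('stand',278,238,.03),('bur',288,198,.04)]: print(n,ray(e,u,v,z).round(3))
a=cv2.resize(d['color'][180:250,140:300],None,fx=5,fy=5,interpolation=2)
w=load('wrist0')['color']
o=np.zeros((600,800,3),np.uint8); o[:350]=a; 
b=cv2.resize(e['color'][180:330,230:330],None,fx=1.66,fy=1.66,interpolation=2); o[350:350+b.shape[0],:b.shape[1]]=b[:250]
wb=cv2.resize(w,(333,250)); o[350:,300:633]=wb
cv2.imwrite('pics/mix.png',o[:,:,::-1])
E
```

```text
[241.89100089 369.87139737] [-51.6897008  271.42221503] [ 22.07201923 259.75784747]
cast [0.406 0.192 0.06 ]
stand [0.423 0.033 0.03 ]
bur [ 0.406 -0.095  0.04 ]
jar [0.566 0.259 0.05 ]
knob [0.522 0.145 0.05 ]
trimcorner [ 0.438 -0.085  0.1  ]
vibFL [0.525 0.167 0.1  ]
vibFR [0.523 0.047 0.1  ]
cast [0.405 0.208 0.06 ]
stand [0.423 0.041 0.03 ]
bur [ 0.406 -0.085  0.04 ]
```

View pics/mix.png

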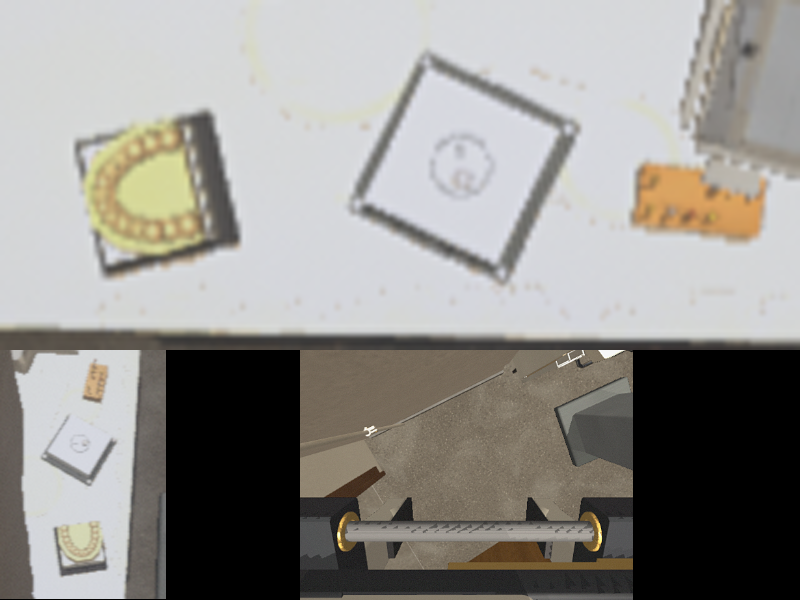

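The crop shows the plate corners at about (77,143), (210,112), (238,243) and (105,273). The deck corners are at (427,55), (575,128), (503,280) and (353,205), with the button near (462,165).

```bash
cat >> h.py <<'E'
def tri(d1,p1,d2,p2):
    A=np.zeros((3,3));b=np.zeros(3)
    for d,p in((d1,p1),(d2,p2)):
        T=d['cam_to_world'];r=T[:3,:3]@np.linalg.solve(d['mtx'],[*p,1.]);r/=np.linalg.norm(r)
        M=np.eye(3)-np.outer(r,r);A+=M;b+=M@T[:3,3]
    return np.linalg.solve(A,b)
def square(d,pts,z):
    P=np.array([ray(d,u,v,z)[:2] for u,v in pts]); c=P.mean(0)
    e=np.roll(P,-1,0)-P; a=np.degrees(np.angle(np.mean(np.exp(4j*np.arctan2(e[:,1],e[:,0]))))/4)
    return c.round(4),round(a,1),np.linalg.norm(e,axis=1).round(3)
def rel(x,y,z,yaw=None):
    """rows shift (mm) & turn from current measured pose to world target"""
    s=status.get_state(); from scipy.spatial.transform import Rotation as R
    r=R.from_euler('xyz',s['ee_rot']); d=r.inv().apply(np.array([x,y,z])-s['eef_pos'])*1000
    t=0 if yaw is None else s['ee_rot'][2]-np.radians(yaw)
    print('shift',d.round(1),'turn',round((t+np.pi)%(2*np.pi)-np.pi,3))
E
python3 - <<'E'
from h import *
d=load('top0'); e=load('side0')
f=lambda L:[(u/5+140,v/5+180) for u,v in L]
c=square(d,f([(77,143),(210,112),(238,243),(105,273)]),.01);print(c)
print(square(d,f([(427,55),(575,128),(503,280),(353,205)]),.03))
print(tri(d,(278,207),e,(281,178)))
rel(.3,.32,.24); rel(c[0][0]-.0,c[0][1],.2,12)
E
```

```text
(array([0.4049, 0.204 ]), np.float64(14.2), array([0.075, 0.075, 0.075, 0.074]))
(array([0.4218, 0.0331]), np.float64(-24.9), array([0.091, 0.091, 0.091, 0.091]))
[ 0.43347951 -0.08018126  0.15769515]
shift [1.377e+02 2.582e+02 2.000e-01] turn 0.0
shift [281.7 319.3  40.3] turn -0.643
```

```bash
python3 -m jog '[[1,[28,52,0],0],[1,[55,104,0],0],[1,[83,156,0],0],[1,[110,208,0],-0.1],[1,[138,258,0],-0.2],[1,[175,275,5],-0.35],[1,[210,290,10],-0.45],[1,[230,305,10],-0.55],[1,[240,319,10],-0.65],[1,[240,319,10],-0.65],[1,[240,319,10],-0.65]]'
python3 - <<'E'
from h import *
s=status.get_state();print(s['eef_pos'],s['ee_rot']);grab('wrist','w1')
E
```

```text
t: 1.52
eef_pos: [0.3674, 0.2224, 0.2306]
ee_rot: [-3.141, -0.0, 0.214]
force: [-0.4, 0.4, -0.9]
width: 0.0878
gripper_force: 0.0
[0.36741399 0.22241554 0.23062888] [-3.14139570e+00 -2.16506391e-04  2.14325674e-01]
```

View pics/w1.png

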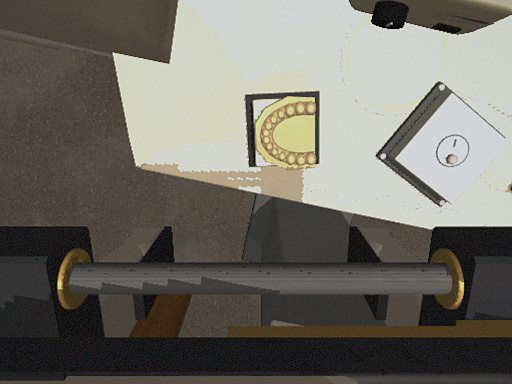

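The wrist view shows the plate corners at about (246,93), (319,91), (320,165) and (249,166). The button is near (453,150) and the pin near (452,159).

```bash
python3 - <<'E'
from h import *
d=load('w1')
print(square(d,[(246,93),(319,91.5),(320,164.5),(249,166)],.01))
print('button',ray(d,453,150,.03),'pin',ray(d,452,159,.036), 'knob',ray(d,388,22,.05))
c=d['color'][60:240,360:512]; 
b=cv2.resize(d['color'][80:180,235:335],None,fx=4,fy=4,interpolation=2)
o=np.zeros((600,800,3),np.uint8);o[:540,:456]=cv2.resize(c,None,fx=3,fy=3,interpolation=2);o[:400,400+60:800]=b[:,:340]
cv2.imwrite('pics/w1c.png',o[:,:,::-1])
E
```

```text
(array([0.4057, 0.2067]), np.float64(14.2), array([0.075, 0.076, 0.077, 0.076]))
button [0.42439305 0.03612349 0.03      ] pin [0.41586247 0.03732065 0.036     ] knob [0.51859662 0.14331374 0.05      ]
```

View pics/w1c.png

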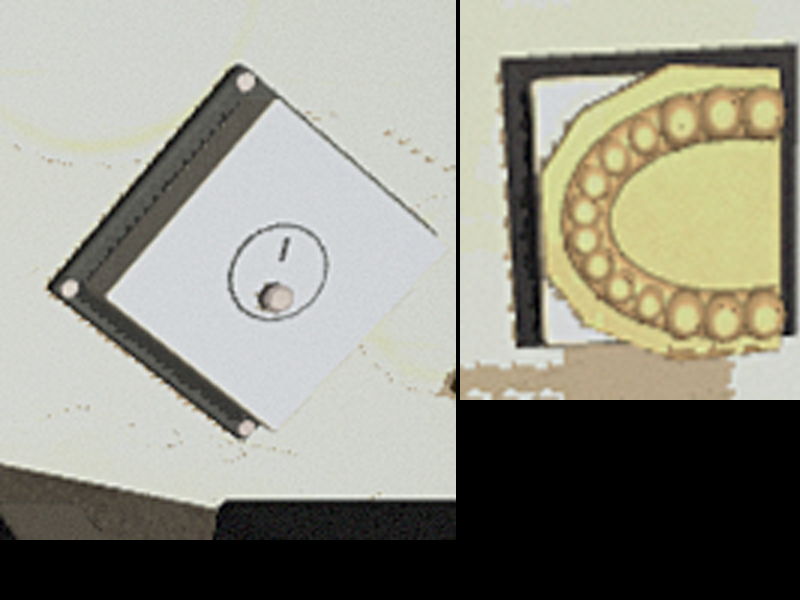

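The deck corners in the crop are at about (277,97), (441,237), (272,430) and (105,297). The pin top is at (279,296), and the cast's short side lies along the finger line.

```bash
python3 - <<'E'
from h import *
d=load('w1')
print(square(d,[(u/3+360,v/3+60) for u,v in [(277,97),(441,237),(272,430),(105,297)]],.03), ray(d,279/3+360,296/3+60,.036))
rel(.4054,.206,.027,14.2)
E
```

```text
(array([0.4243, 0.0382]), np.float64(-23.6), array([0.076, 0.082, 0.08 , 0.081])) [0.41639588 0.03646517 0.036     ]
shift [ 33.6  24.4 203.6] turn -0.033
```

```bash
python3 -m jog '[[1,[34,24,20],-0.033],[1,[34,24,60],-0.033],[1,[34,24,105],-0.033],[1,[34,24,105],-0.033],[1,[34,24,105],-0.033]]'
python3 - <<'E'
from h import *
s=status.get_state();print(s['eef_pos'],s['ee_rot']);grab('wrist','w2');rel(.4054,.206,.027,14.2)
E
```

```text
t: 2.2
eef_pos: [0.4064, 0.207, 0.1269]
ee_rot: [-3.141, -0.001, 0.25]
force: [-0.9, -0.0, 0.3]
width: 0.0877
gripper_force: 0.0
[0.40642851 0.2070294  0.12692481] [-3.14143247e+00 -1.25439191e-03  2.50078911e-01]
shift [ -1.7   1.  100.3] turn 0.002
```

View pics/w2.png

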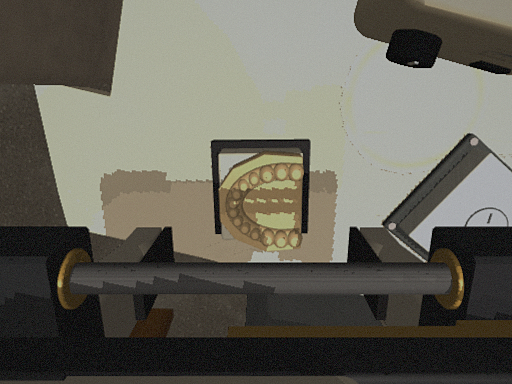

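The plate's far edge runs from (212,140) to (310,140). It is centred on the jaws (mid column about 260) and square with them.

```bash
python3 - <<'E'
from h import *
d=load('w2')
a,b=ray(d,212,140,.01),ray(d,310,140,.01);v=(b-a)[:2];n=np.array([v[1],-v[0]])/np.linalg.norm(v)
print(a,b,np.linalg.norm(v),np.degrees(np.arctan2(v[0],-v[1])), (a+b)[:2]/2-.038*np.array([np.cos(.248),np.sin(.248)]))
E
python3 -m jog '[[1,[0,0,30],0],[1,[0,0,60],0],[1,[0,0,80],0],[1,[-1,0.5,92],0],[1,[-1,0.5,98],0],[1,[-1,0.5,100],0],[1,[-1,0.5,100],0]]'
```

```text
[0.43379209 0.25289534 0.01      ] [0.45227483 0.18061814 0.01      ] 0.07460298815939748 14.344286268401628 [0.40619606 0.20742905]
t: 3.12
eef_pos: [0.4052, 0.2056, 0.0261]
ee_rot: [-3.141, -0.001, 0.249]
force: [0.2, -0.4, -0.1]
width: 0.0875
gripper_force: 0.0
```

```bash
python3 -m jog '[[0.3,[0,0,-1],0],[0.3,[0,0,-1],0],[-1,[0,0,-1],0],[-1,[0,0,-1],0],[-1,[0,0,-1],0],[-1,[0,0,-1],0],[-1,[0,0,-1],0],[-1,[0,0,-1],0]]' 25
python3 -c "
from h import *
s=status.get_state();print(s['width'],s['gripper_force'],s['force'],s['eef_pos'])"
```

```text
t: 4.12
eef_pos: [0.4051, 0.2054, 0.0267]
ee_rot: [-3.141, -0.0, 0.249]
force: [-1.2, 0.9, 4.0]
width: 0.06
gripper_force: 25.0
0.060049720010708844 24.984716176986694 [-1.22547831  0.93591182  3.97137876] [0.4050642  0.2054286  0.02669277]
```

```bash
python3 -m jog '[[-1,[0,0,-4],0],[-1,[0,0,-10],0],[-1,[0,0,-40],0],[-1,[0,0,-75],0],[-1,[0,0,-105],0],[-1,[0,0,-115],0.1],[-1,[0,0,-115],0.2],[-1,[0,0,-115],0.2]]'
python3 - <<'E'
from h import *
d=load('top0');print(ray(d,463/5+140,181/5+180,.036))
s=status.get_state();print(s['width'],s['gripper_force'],s['force'],s['moment'])
# cast pose in view now, stand from same view
grab('wrist','w3')
rel(.4165,.037,.1,-24.3)
E
```

```text
t: 5.12
eef_pos: [0.4045, 0.2048, 0.1416]
ee_rot: [3.142, 0.0, 0.05]
force: [0.3, -0.0, -3.9]
width: 0.0597
gripper_force: 25.0
[0.41389034 0.03341996 0.036     ]
0.05974223161082 24.987896382808685 [ 0.32970782 -0.01785407 -3.85345961] [0.02003477 0.04905621 0.00757403]
shift [  3.4 168.2  41.5] turn 0.475
```

View pics/w3.png

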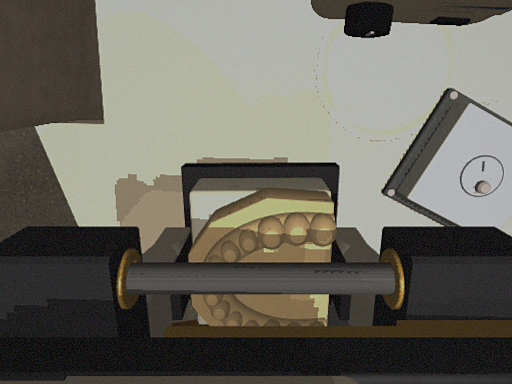

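The held plate's far edge runs from (182,163) to (338,163). The pin top is at (483,187), the button centre at (482,176), and the foot bolts at (453,95) and (389,192).

```bash
python3 - <<'E'
from h import *
d=load('w3');s=status.get_state()
a,b=ray(d,182,163,.125),ray(d,338,163,.125);x=np.array([np.cos(.05),np.sin(.05)])
print(np.linalg.norm(a-b),'castx off mm',((((a+b)/2)[:2]-s['eef_pos'][:2])@x-.038)*1e3, ((a+b)/2-s['eef_pos'])[:2]@[-x[1],x[0]]*1e3)
print('pin',ray(d,483,187,.036),'but',ray(d,482,176,.03))
p,q=ray(d,453,95,.008),ray(d,389,192,.008);print(np.degrees(np.arctan2(*(p-q)[[1,0]])))
E
```

```text
0.07459176075477106 castx off mm 2.486840840742112 0.916703777787272
pin [0.41640204 0.0375051  0.036     ] but [0.42356295 0.03615764 0.03      ]
-25.027756870311816
```

```bash
python3 - <<'E'
from h import *
rel(.4142,.0376,.08,-24.8)
E
```

```text
shift [  1.1 167.5  61.5] turn 0.484
```

```bash
python3 -m jog '[[-1,[0,25,0],0.1],[-1,[0,65,0],0.2],[-1,[1,105,0],0.3],[-1,[1,140,0],0.4],[-1,[1,160,0],0.484],[-1,[1,167.5,20],0.484],[-1,[1,167.5,40],0.484],[-1,[1,167.5,55],0.484],[-1,[1,167.5,60],0.484],[-1,[1,167.5,61.5],0.484],[-1,[1,167.5,61.5],0.484],[-1,[1,167.5,61.5],0.484]]'
python3 - <<'E'
from h import *
s=status.get_state();print(s['force'],s['moment'],s['width'])
a=grab('wrist','w4')['color'];b=grab('top','t4')['color'];c=grab('side','s4')['color']
o=np.zeros((600,800,3),np.uint8);o[:384,:512]=a
t=cv2.resize(b[170:260,180:276],None,fx=3,fy=3,interpolation=2);o[:270,512:800]=t
u=cv2.resize(c[190:290,230:326],None,fx=3,fy=3,interpolation=2);o[290:590,512:800]=u
cv2.imwrite('pics/m4.png',o[:,:,::-1]); rel(.4142,.0376,.0667,-24.8)
E
```

```text
t: 6.68
eef_pos: [0.4145, 0.0382, 0.0805]
ee_rot: [-3.141, -0.001, -0.434]
force: [-0.1, -0.6, -4.5]
width: 0.06
gripper_force: 25.0
[-0.07538512 -0.59660163 -4.50068216] [-0.02434552 -0.01772108 -0.01269961] 0.05997319356765175
shift [ 0.1  0.5 13.7] turn -0.002
```

View pics/m4.png

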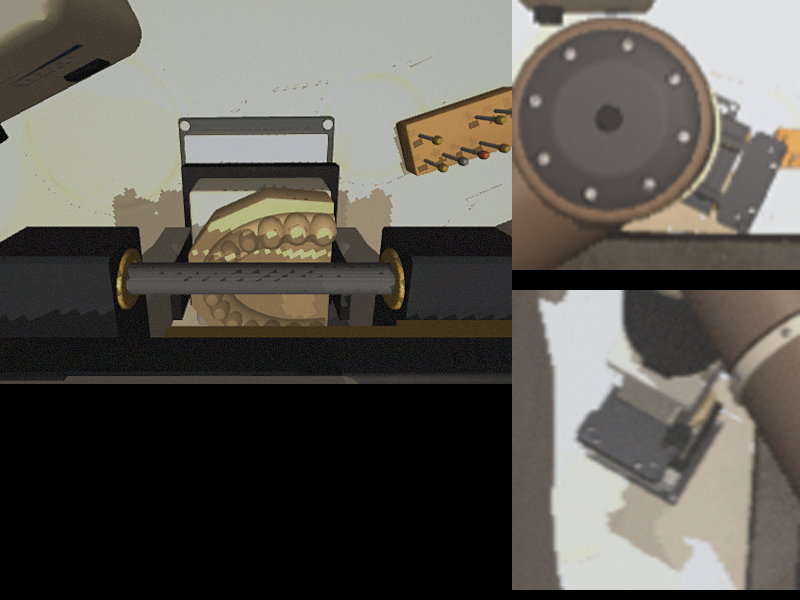

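The wrist view shows the held plate's far edge, (182,163) to (338,163), parallel to the foot's far edge, (180,118) to (335,118). The foot bolts are at (185,126) and (328,125), so the cast is square with the stand.

```bash
python3 - <<'E'
from h import *
d=load('w4');s=status.get_state();y=s['ee_rot'][2]
R=np.array([[np.cos(y),np.sin(y)],[np.sin(y),-np.cos(y)]])
f=lambda u,v,z:((ray(d,u,v,z)-s['eef_pos'])[:2]@R*1e3).round(1)
zp=s['eef_pos'][2]-.0267+.01
print('plate',f(182,163,zp),f(338,163,zp)); print('foot',f(180,118,.008),f(335,118,.008)); print('bolts',f(185,126,.008),f(328,125,.008)); print('deck edge',f(186,135,.03),f(333,135,.03))
for p in [(.4164,.0372),(.4158,.0371),(.4139,.0334)]: print('pin',(np.array(p)-s['eef_pos'][:2])@R*1e3)
E
```

```text
plate [ 40.2 -38.2] [40.2 36.5]
foot [ 57.1 -50.7] [57.2 45.6]
bolts [ 52.2 -47.8] [52.9 41.5]
deck edge [ 49.3 -42.8] [49.4 40.4]
pin [ 2.27032972 -0.05146892]
pin [1.76823289 0.291895  ]
pin [1.60299655 4.44793842]
```

```bash
python3 -m jog '[[-1,[-1,1,2.5],0],[-1,[-1,1,5],0],[-1,[-1,1,7.5],0],[-1,[-1,1,10],0],[-1,[-1,1,12],0],[-1,[-1,1,13.5],0],[-1,[-1,1,14.5],0],[-1,[-1,1,15],0],[-1,[-1,1,15.5],0],[-1,[-1,1,16],0],[-1,[-1,1,16.5],0],[-1,[-1,1,16.5],0]]'
for i in 1 2 3; do python3 -m jog '[[-1,[0,0,0.4],0],[-1,[0,0,0.8],0],[-1,[0,0,0.8],0]]'|egrep 'pos|force:'; done
```

```text
t: 8.32
eef_pos: [0.4128, 0.0375, 0.0635]
ee_rot: [3.142, 0.0, -0.435]
force: [-0.5, 0.5, -2.9]
width: 0.0598
gripper_force: 25.0
eef_pos: [0.4128, 0.0375, 0.0627]
force: [0.2, -0.5, -3.3]
gripper_force: 25.0
eef_pos: [0.4129, 0.0375, 0.062]
force: [1.1, -0.7, -4.4]
gripper_force: 25.0
eef_pos: [0.413, 0.0376, 0.0613]
force: [-0.1, -0.9, -1.2]
gripper_force: 25.0
```

```bash
for i in 1 2; do python3 -m jog '[[-1,[0,0,0.25],0],[-1,[0,0,0.5],0],[-1,[0,0,0.5],0]]'|egrep 'pos|rot|force:'; python3 -c "
from h import *
s=status.get_state();print(s['force'],s['moment'])"; done
```

```text
eef_pos: [0.4131, 0.0376, 0.0609]
ee_rot: [-3.141, -0.0, -0.435]
force: [0.5, -1.8, 1.0]
gripper_force: 25.0
[ 0.45427845 -1.8163539   0.95320165] [-0.62716811 -0.3593582   0.02087546]
eef_pos: [0.4133, 0.0375, 0.0601]
ee_rot: [-3.141, -0.001, -0.435]
force: [4.3, -3.6, -3.0]
gripper_force: 25.0
[ 4.28442806 -3.63966131 -2.98020285] [-1.45717337 -1.66987764  0.00526803]
```

Sideways force with the underside below the pin top means the chamfer has engaged. I'll ease along the force.

```bash
for i in 1 2; do python3 -m jog '[[-1,[0.25,0.07,0],0],[-1,[0.5,0.15,0],0],[-1,[0.5,0.15,0],0]]'|egrep 'pos|rot'; python3 -c "
from h import *
s=status.get_state();y=s['ee_rot'][2];f=s['force'];print('tool',f[0]*np.cos(y)+f[1]*np.sin(y),f[0]*np.sin(y)-f[1]*np.cos(y),f[2],s['moment'])"; done
```

```text
eef_pos: [0.4134, 0.0373, 0.0601]
ee_rot: [-3.141, -0.0, -0.435]
tool 3.1334950509333344 -0.1209503178884781 -3.4698581972939593 [-0.6425976  -1.30145982 -0.03225327]
eef_pos: [0.4134, 0.0368, 0.0601]
ee_rot: [3.141, 0.0, -0.435]
tool 1.638292263795845 -0.9369112996130927 -3.7127468202397664 [ 0.0666694  -0.60744271  0.0148296 ]
```

```bash
for i in 1 2 3; do python3 -m jog '[[-1,[0.1,0,0.4],0],[-1,[0.2,0,0.8],0],[-1,[0.2,0,0.8],0]]'|egrep 'pos|rot'; python3 -c "
from h import *
s=status.get_state();y=s['ee_rot'][2];f=s['force'];print('tool',f[0]*np.cos(y)+f[1]*np.sin(y),f[0]*np.sin(y)-f[1]*np.cos(y),f[2],s['moment'])"; done
```

```text
eef_pos: [0.4135, 0.0366, 0.0592]
ee_rot: [3.141, 0.0, -0.435]
tool 0.6125577210603139 0.34198972209437506 -4.007980832929052 [-0.11172394 -0.23089905 -0.02411573]
eef_pos: [0.4138, 0.0366, 0.0584]
ee_rot: [3.141, 0.0, -0.435]
tool 0.47967990018615747 0.0036700323871959317 -3.351342948963302 [ 0.00930931 -0.00241074 -0.00176029]
eef_pos: [0.4141, 0.0365, 0.0577]
ee_rot: [3.141, 0.0, -0.435]
tool -0.09469072235934267 -0.3114479163718587 -3.403178324913225 [ 0.03251226  0.06172593 -0.01170529]
```

Dropped onto the pin and moving freely. I'll continue down to the deck.

```bash
for i in 1 2 3; do python3 -m jog '[[-1,[0,0,0.3],0],[-1,[0,0,0.6],0],[-1,[0,0,0.6],0]]'|egrep 'pos|rot'; python3 -c "
from h import *
s=status.get_state();y=s['ee_rot'][2];f=s['force'];print('tool',f[0]*np.cos(y)+f[1]*np.sin(y),f[0]*np.sin(y)-f[1]*np.cos(y),f[2],s['moment'])"; done
```

```text
eef_pos: [0.4141, 0.0366, 0.0571]
ee_rot: [-3.142, 0.0, -0.435]
tool 0.38913895938297394 0.2904520009912378 -3.6370608769964887 [-0.08938243 -0.01377097  0.01719328]
eef_pos: [0.4142, 0.0366, 0.0567]
ee_rot: [-3.142, -0.0, -0.435]
tool -1.4855604473789503 0.899942803021784 -0.41015661404909676 [ 0.14341458  0.4948005  -0.00473646]
eef_pos: [0.4142, 0.0366, 0.0567]
ee_rot: [-3.141, -0.0, -0.435]
tool -6.003427058801628 1.6747884112091014 11.365179831482672 [ 0.25512492  2.04492354 -0.10481957]
```

Deck contact at exactly the expected height (0.0567). I'll relax the press and check squareness.

```bash
python3 -m jog '[[-1,[0,0,-0.3],0],[-1,[0,0,-0.6],0],[-1,[0,0,-0.6],0]]'|egrep 'pos|rot|force'
python3 - <<'E'
from h import *
d=grab('wrist','w5');cv2.imwrite('pics/w5c.png',cv2.resize(d['color'][100:200,150:350],None,fx=4,fy=4,interpolation=2)[:,:,::-1])
E
```

```text
eef_pos: [0.4142, 0.0366, 0.0567]
ee_rot: [3.142, -0.0, -0.435]
force: [-3.2, -0.3, 4.3]
gripper_force: 25.0
```

View pics/w5c.png

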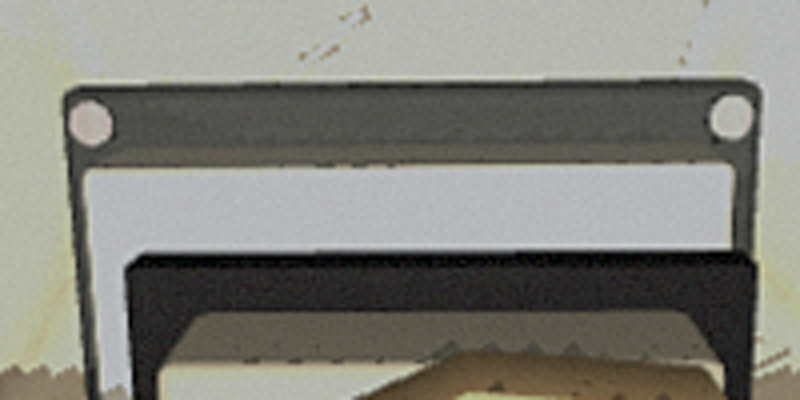

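Crop: deck edge (85,168) to (733,163), plate edge (140,257) to (748,255). They agree to within about 0.4°, so the cast is square and flat. Next I'll release it and retreat.

```bash
python3 -m jog '[[-1,[0,0,-0.2],0],[-1,[0,0,-0.2],0],[-0.2,[0,0,-0.2],0],[0.5,[0,0,-0.2],0],[0.9,[0,0,-0.2],0],[0.9,[0,0,-0.2],0],[0.9,[0,0,-0.2],0]]' 8
python3 -m jog '[[0.9,[0,0,-5],0],[0.9,[0,0,-15],0],[0.9,[0,0,-35],0],[0.9,[0,0,-65],0],[0.9,[0,0,-100],0],[0.9,[0,0,-130],0],[0.9,[-10,0,-150],0],[0.9,[-10,0,-150],0]]'
python3 - <<'E'
from h import *
d=grab('wrist','w6');t=grab('top','t6')['color'];o=np.zeros((384,800,3),np.uint8);o[:,:512]=d['color'];o[:270,512:]=cv2.resize(t[130:265,130:274],None,fx=2,fy=2)
cv2.imwrite('pics/m6.png',o[:,:,::-1])
E
```

```text
t: 14.5
eef_pos: [0.4142, 0.0366, 0.0568]
ee_rot: [-3.142, -0.0, -0.435]
force: [0.0, -0.6, -0.1]
width: 0.0821
gripper_force: 0.0
t: 15.5
eef_pos: [0.4056, 0.0412, 0.2089]
ee_rot: [-3.138, -0.002, -0.434]
force: [-0.1, -0.8, -0.2]
width: 0.0834
gripper_force: 0.0
```

View pics/m6.png

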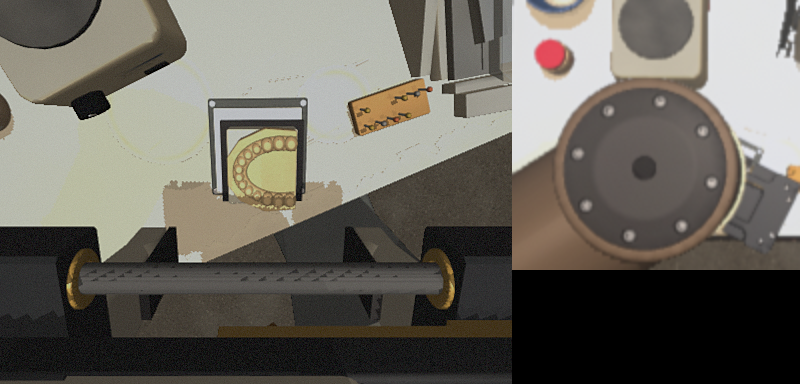

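The cast sits flat and square on the stand, with its plate edge (222,122) to (308,121) parallel to the foot edge (209,99) to (306,98). The gripper is clear.

```bash
python3 -c "
from h import *
print(order.job_done())"
```

```text
the job is handed in; nothing more can be done
None
```

The mounted cast is home on the stand's pin, flat on the deck and square with the stand to within about half a degree; the highest force read while seating it was about 15 N, and the job is handed in at about 15.6 s.

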